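# Index a heating block against the sprung plunger of a reading station

### The job

Pick up the metal tube block by its post and set it on the deck of the reading station, at the open end away from the plunger and long side along the fence. Hold it lightly sideways against the fence and slide it along, keeping it on the deck and in contact with the fence all the way, until it pushes the sprung plunger in and butts squarely on both hard stops, without ramming anything. Finish while still gripping the post and holding the block pressed on the stops against the spring (do not let go), and leave the other things on the bench alone.

Things in the scene. Friction and masses are not known exactly. Their poses are not given: they have to be found in the camera images.
- block_post (a point): Centre of the upright black grip post on the metal tube block: 46 mm above the underside. Block: aluminium slab 56 (x) x 90 (y) x 24 mm high with small wells on top; post in its middle 20 (x) x 32 (y) mm, 24 to 68 mm above the underside. Axes: x short side, y long side, z up; a half turn makes no difference. 0.25 to 0.5 kg. Starts on the bench right or left of the station.
- station: Reading station fixed to the bench: grey deck 120 (x) x 270 (y) x 6 mm, origin at the centre of its underside (deck top z = 6 mm). Fence along the +x side, plunger and stops at the +y end, -x side and -y end open. Blocks slide along +y with long side along y. Plunger housing 30 mm wide, y 81 to 131 mm, top 38 mm above the bench.
- lane_start (a point): Point on the deck top at station x = -5, y = -65 mm: set the block down with its centre over it, so that 17 mm remain between its side and the fence.
- lane_home (a point): Point on the deck top (station x = 12, y = 20 mm) under the block's centre when its long side is on the fence and its end on both stops. 12 mm before it (station -y) the block first touches the plunger.
- fence: Fixed steel fence, a straight bar 12 mm thick, 190 mm long, its top 14 mm above the deck (lower than the block's top). Its guiding face is the plane station x = 40 mm, from station y = -130 to 60 mm. Origin: under the middle of the bar at deck height.
- stop: The two fixed hard stops of the station, dark steel posts 10 mm wide and 26 mm high above the deck, either side of the plunger (21 mm to each side of it). Their faces, which look to station -y, lie in the plane station y = 65 mm. Origin: midway between the two faces at deck height.
- plunger_tip (a point): Rounded nose of the sprung plunger, a 12 mm steel pin on the lane's centre line, 14 mm above the deck; it stands 12 mm out in front of the stop faces when free.
- plunger (a joint): Travel of the plunger in m: 0 when free, grows as it is pushed in along station +y; 0.012 when the block meets the hard stops (limit 0.016). The spring takes about 3 N to start and 9 N at the stops, and pushes the block back out if it is let go.
- cold_block: Blue tube cooling block without a post, 62 x 96 x 34 mm, loose, to be left alone; origin at the centre of its underside. It stands at the other side of the station from the metal block.
- timer: Loose bench timer 68 x 68 x 20 mm behind the station, to be left alone; origin at the centre of its underside.
- beaker: Loose clear beaker 55 mm wide, 66 mm high, behind the station, to be left alone; origin at the centre of its underside.

How it is judged (in metres and radians):
On the way, in this order (a step that is already met when the one before it is completed fails the run):
1. the block stands on the deck near the open end and is pressed sideways against the fence (z of block_post in the frame of station between 0.049 and 0.0555 m and y of block_post in the frame of station between -0.115 and -0.035 m and x of block_post in the frame of station above 0.007 m and contact force between block and fence above 0.5 N), for 0.1 s.
2. the block slides on along the fence in the first half of the lane, still pressed against it (z of block_post in the frame of station between 0.049 and 0.0555 m and y of block_post in the frame of station between -0.035 and -0.014 m and x of block_post in the frame of station above 0.007 m and contact force between block and fence above 0.5 N), for 0.1 s.
3. the block slides on along the fence just before the plunger, still pressed against it (z of block_post in the frame of station between 0.049 and 0.0555 m and y of block_post in the frame of station between -0.014 and 0.008 m and x of block_post in the frame of station above 0.007 m and contact force between block and fence above 0.5 N), for 0.1 s.
At the end, for the whole second after the job is handed in: The gripper still grips the block (over 2 N) and holds it still and flat on the deck, pressed on the hard stops (over 1 N) with the plunger pushed in more than 10.5 mm, within 2.5 mm of its home along the lane, within 3.5 mm of the fence and square to it within 0.06 rad (value of joint plunger above 0.0105 m and contact force between block and stop above 1 N and contact force between the fingers and block above 2 N and z of block_post in the frame of station between 0.049 and 0.0555 m and x of block_post in the frame of station between 0.0085 and 0.0155 m and y of block_post in the frame of station between 0.0175 and 0.023 m and angle between the y axis of block_post and the y axis of station, either way round below 0.06 rad and angle between block_post's own z axis and vertical below 0.06 rad and linear speed of block below 0.01 m/s); the arm keeps its last pose, push and grip.
It fails at once if the block is rammed: more than 60 N on the stops or on the fence (contact force between block and stop above 60 N or contact force between block and fence above 60 N).
It fails at once if a bystander is moved more than 15 mm (distance of any of cold_block, timer, beaker from where it was at the start of the episode above 0.015 m).
It also fails if it takes over 61 s, if anything falls off the work surface, if the arm or the gripper's body presses on something with over 40 N, if the wrist force passes 120 N, or if a joint passes its speed limit or range.

### The arm

A 7-joint arm with a two-finger parallel gripper is mounted at the origin on a cart in front of the work surface, level with it; the furniture and walls round the work are solid. World frame = base frame: x ahead of the robot, y to its left, z up, the work surface at z = 0. Lengths are in mm, angles in rad, forces in N, time in s.
With the tool pointing down it reaches from about 400 to 875 mm from the base axis. Payload 19.3 kg.
Tool frame: the origin (TCP) lies midway between the tips of the shut fingers; the grasp point (between the pads) lies 19 mm behind it; y points along the fingers, x is the direction in which the jaws open and shut, and the axes are right-handed (so a half turn about y gives the same grasp; the last joint's range is limited). The gripper opens to 85 mm and grips with 20 to 120 N. Pads are 22 mm wide; open, the fingers measure 114 mm over their backs; the gripper's body (76 mm by 85 mm) begins 54 mm behind the grasp point. The pads swing forward as they close: fully open they stand 13 mm farther back than shut.
Start: joints at [-1.383, 0.521, -0.036, 1.599, 0.021, 1.021, -0.113], TCP at [159.366, 604.332, 231.291] pointing down, gripper open.
Joint ranges: [-2.91, 2.91], [-0.3, 2.13], [-1.5, 1.42], [0.17, 2.43], [-1.26, 4.41], [0.16, 1.93], [-2.52, 2.52]. Speed limits (rad/s): [1.89, 1.89, 2.39, 2.39, 3.01, 3.01, 3.01].

### API

Orientations are given as a unit quaternion [w, x, y, z].
In Python, from bench import arm, eyes, models gives the robot as it stands. The module is installed in compiled form; this text tells all that it offers.
- The arm moves only by the tool jog_arm, never from a script. Its arguments are lists of equal length, an entry for each row: "delta_rot": the turn, a rotation vector about the tool's x, y, z in degrees, a list of three; "translation": the shift along the tool's x, y, z in m, a list of three; "jaw": the finger opening in m, from 0 to 0.0854. In form: {"delta_rot": [[rx, ry, rz], ...], "translation": [[tx, ty, tz], ...], "jaw": [jaw, ...]}. A call has exactly 5 rows; each row shifts and turns the commanded pose from where the row before left it, along the tool's axes as they then stand; what a row does not reach is not made up. A row lasts 1/8 s, in which the tool goes at most 62.5 mm and 10.7 degrees, less where a joint would pass 70% of its speed; a pose out of reach is approached as far as the arm can. A call is refused whole if a number of a shift passes 0.0625 or a number of a turn 10.7, either way. A call with a gripper value outside its range is refused whole. The fingers move at their own pace and stop on an object; "newtons" is the grip in N (left out, the last holds). Time passes only in rows, so rows that do not move let the fingers close, or fill a call up. It gives the time, the measured TCP pose, the force and the opening at its end, in the units of the state.
- arm.read_state(): the state, without advancing time (a new reading comes with each control period).
- eyes.grab_frame(name): name is "side" or "top"; returns a dict with "frame" (384x512x3 uint8, red, green, blue), "fovy" (degrees; the focal length in pixels is half the picture's height over the tangent of half this angle, whatever the lens; pixels are square), "cx", "cy" (the principal point, pixels), "pose" (4x4, takes a point from camera to world coordinates). Camera axes: x right, y up, looking along -z (the intrinsics and any distortion apply to the point x, -y, -z); pixel columns grow to the right and rows downward; lengths in mm; the calibration is good to about 2 mm. A picture is of the moment at which its call begins. There is no depth.
- arm.job_done(): hands the job in, once; it reports no verdict.
Trained networks look in the newest picture that a camera, given by its name, has taken for a name from the list of things; names that differ only in an ending like _2 or _b are one class to them, and where a whole thing is asked for, a point or a joint stands for the part that bears it (a point fixed in the world has none). Each returns a list of dicts, best first, with "p" (0 to 1); they miss things now and then, are a little off and sometimes report something else, mostly with a low value. They report only what shows in the picture. A call takes as long as a camera call.
- models.trace(target, camera): "pixels" (384x512 bool, what is visible of it).
- models.landmark_of(target, camera): "at" ([x, y, z] in mm, in world coordinates, good to about 4 mm: a listed point, or the origin of a listed thing).
The state is a dict: "time": time; "q": joint angles; "qvel": joint speeds; "tau": joint torques, N m; "ee_pos": TCP position; "ee_rot": TCP orientation; "wrist_force": force on the tool from outside, world axes, zero at the start; "wrist_torque": the same for the moment, N m; "opening": finger opening in mm.
Only numpy, scipy, OpenCV 4.12 (cv2) and the standard library are available. Lean on these libraries where they do the work, as an engineer would, in place of code of your own. Each camera call takes 0.05 s, during which the arm holds its last target.

## Working session

There is one attempt and no reset: what is moved stays moved. The work goes in short steps, Python scripts to look and compute and a tool call to move; the robot and the scene stay as the last step left them, time stands still between calls to the robot, and variables do not carry over. Pictures are saved under pics/ and viewed, and the job is handed in when it is done.

Besides the shell and the picture viewer there is one more tool, called after "Request:" as name(argument=value, ...) on one line, values as JSON. jog_arm: Moves the arm, as the interface text tells. Its arguments: {"type":"object","properties":{"delta_rot":{"type":"array"},"translation":{"type":"array"},"jaw":{"type":"array"},"newtons":{"type":"number"}},"required":["delta_rot","translation","jaw"]}

```bash
mkdir -p pics
python3 - <<'E'
from bench import arm, eyes, models
import cv2,numpy as np
s=arm.read_state()
print({k:np.round(v,4).tolist() if not isinstance(v,float) else v for k,v in s.items()})
for c in ["top","side"]:
    f=eyes.grab_frame(c)
    cv2.imwrite(f"pics/{c}0.png",f["frame"][:,:,::-1])
    print(c,f["fovy"],f["cx"],f["cy"],np.round(f["pose"],3).tolist(),[k for k in f])
    for n in ["block_post","station","lane_start","lane_home","fence","stop","plunger_tip","cold_block","timer","beaker"]:
        try:
            print(n,[(np.round(d["at"],1).tolist(),round(d["p"],2)) for d in models.landmark_of(n,c)[:2]])
        except Exception as e: print(n,e)
E
```

```text
{'time': 0.0, 'q': [-1.3832, 0.522, -0.0363, 1.6, 0.0212, 1.0211, -0.1128], 'qvel': [-0.0002, 0.0001, 0.0009, -0.0009, 0.0001, 0.0007, 0.0008], 'tau': [-0.0002, -92.7112, 1.9802, -36.9932, 0.0179, 0.0081, 0.0], 'ee_pos': [159.2995, 604.0165, 230.743], 'ee_rot': [-0.5599, 0.5604, 0.4313, -0.4319], 'wrist_force': [-0.6472, -0.3917, -0.631], 'wrist_torque': [-0.0132, -0.0106, -0.0657], 'opening': 85.53115451444643}
top 50.25468017114017 255.4668366607386 196.11459320158625 [[0.007, 0.997, -0.076, 486.12], [-1.0, 0.009, 0.026, 24.609], [0.027, 0.075, 0.997, 1324.69], [0.0, 0.0, 0.0, 1.0]] ['frame', 'fovy', 'cx', 'cy', 'pose']
block_post [([517.7, -296.0, 41.3], 0.56)]
station [([529.1, 63.1, -3.2], 0.6)]
lane_start [([515.5, 1.9, 8.5], 0.91)]
lane_home [([542.4, 79.4, 8.5], 0.96), ([552.7, 125.1, 7.6], 0.51)]
fence [([569.0, 21.8, 5.6], 0.54)]
stop [([552.6, 125.1, 11.2], 0.46)]
plunger_tip [([551.3, 118.1, 22.0], 0.41)]
cold_block [([449.7, 306.6, 0.5], 0.89)]
timer [([756.4, 192.0, 0.1], 0.97)]
beaker [([750.9, 58.6, -0.9], 0.68)]
side 52.99882568682361 255.78654123775286 188.83089889960243 [[0.986, 0.112, -0.12, 475.473], [-0.164, 0.652, -0.741, -751.045], [-0.004, 0.75, 0.661, 724.912], [0.0, 0.0, 0.0, 1.0]] ['frame', 'fovy', 'cx', 'cy', 'pose']
block_post [([519.7, -297.4, 46.5], 0.88)]
station [([526.9, 64.0, 2.9], 0.66)]
lane_start [([517.1, -2.7, 1.4], 0.59)]
lane_home [([545.2, 82.8, 5.1], 0.94)]
fence [([572.0, 25.4, 10.5], 0.73)]
stop [([519.0, -297.2, 46.4], 0.68), ([549.1, 129.1, 7.2], 0.56)]
plunger_tip [([545.7, 113.6, 20.6], 0.46), ([761.1, 193.7, -0.2], 0.18)]
cold_block [([446.3, 314.7, -4.8], 0.82), ([574.2, 21.9, 8.8], 0.74)]
timer [([760.7, 193.7, 2.2], 0.62)]
beaker [([752.3, 60.6, 2.3], 0.8)]
```

View pics/top0.png

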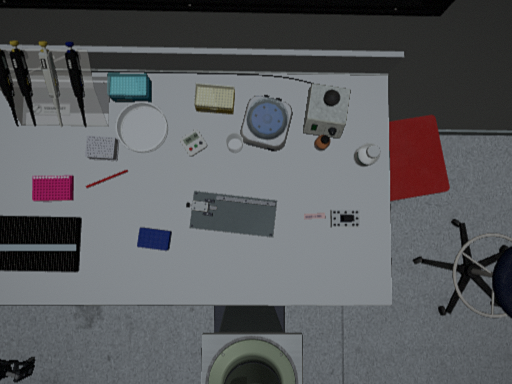

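View pics/side0.png

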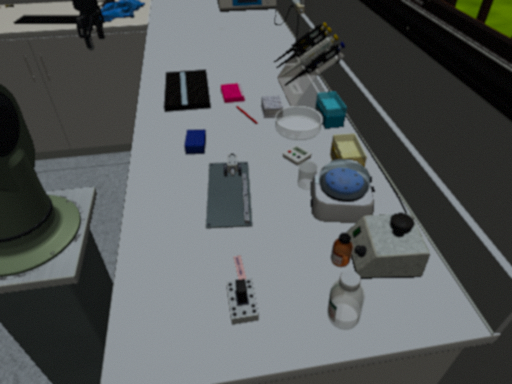

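The top view shows the station at about (235,214), the metal block at (346,218), the cold block at (154,239), and the timer and beaker at (195,143) and (235,143). The side view shows the block and post at (242,298). I'll fit poses from the traces next.

```bash
cat > h.py <<'E'
import numpy as np,cv2
from scipy.optimize import least_squares
from bench import arm,eyes,models
def proj(P,f):
    P=np.atleast_2d(P);T=np.linalg.inv(f["pose"]);p=P@T[:3,:3].T+T[:3,3]
    F=192/np.tan(np.radians(f["fovy"]/2))
    return np.c_[f["cx"]+F*p[:,0]/-p[:,2], f["cy"]-F*p[:,1]/-p[:,2]]
def box(x,y,yaw,sx,sy,z0,z1,ox=0,oy=0):
    c,s=np.cos(yaw),np.sin(yaw);o=[]
    for z in(z0,z1):
        for a,b in((-1,-1),(1,-1),(1,1),(-1,1)):
            lx,ly=ox+a*sx/2,oy+b*sy/2
            o.append([x+c*lx-s*ly,y+s*lx+c*ly,z])
    return np.array(o)
def crop(f,name,x0,y0,x1,y1,k,polys=[]):
    im=cv2.resize(f["frame"][y0:y1,x0:x1,::-1],None,fx=k,fy=k,interpolation=cv2.INTER_CUBIC)
    for p,col in polys:
        q=((p+0.5-[x0,y0])*k).astype(int)
        cv2.polylines(im,[q.reshape(-1,1,2)],True,col,1)
    cv2.imwrite(name,im)
E
python3 - <<'E'
from h import *
for c,b1,b2 in [("top",(180,180,290,245),(300,200,370,235)),("side",(195,145,265,235),(215,250,275,330))]:
    f=eyes.grab_frame(c)
    np.save(f"{c}.npy",f,allow_pickle=True)
    for n in["station","block_post","fence"]:
        for d in models.trace(n,c)[:2]:
            m=d["pixels"];ys,xs=np.nonzero(m);print(c,n,round(d["p"],2),m.sum(),xs.min(),xs.max(),ys.min(),ys.max())
        m=models.trace(n,c)
        if m: np.save(f"{c}_{n}.npy",m[0]["pixels"])
    crop(f,f"pics/{c}_st.png",*b1,7 if c=="top" else 6); crop(f,f"pics/{c}_bl.png",*b2,9 if c=="top" else 7)
E
```

```text
top station 0.68 290 226 242 133 153
top station 0.67 2984 188 275 193 236
top block_post 0.85 534 330 359 209 227
top fence 0.58 190 217 274 196 205
side station 0.94 2884 206 251 153 227
side block_post 0.87 1206 226 257 278 323
side block_post 0.69 379 282 310 145 165
side fence 0.53 238 242 248 174 222
```

View pics/top_st.png

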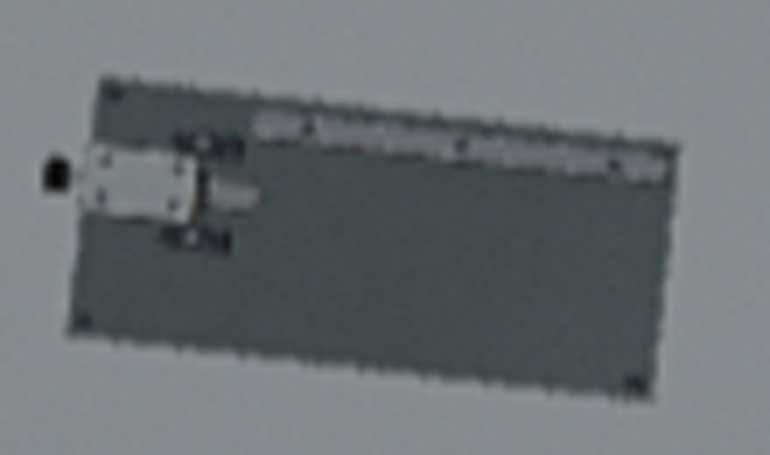

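View pics/side_st.png

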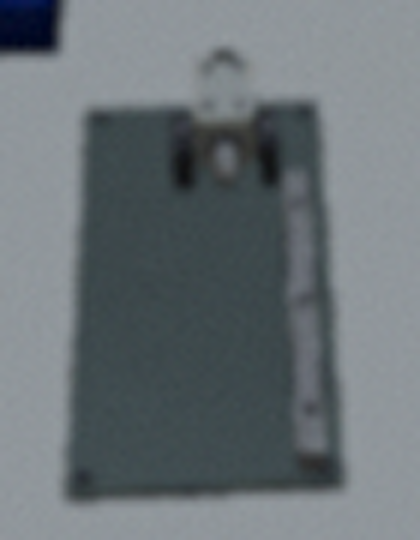

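View pics/top_bl.png

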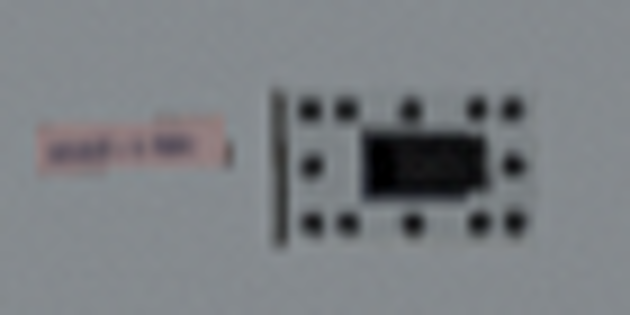

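View pics/side_bl.png

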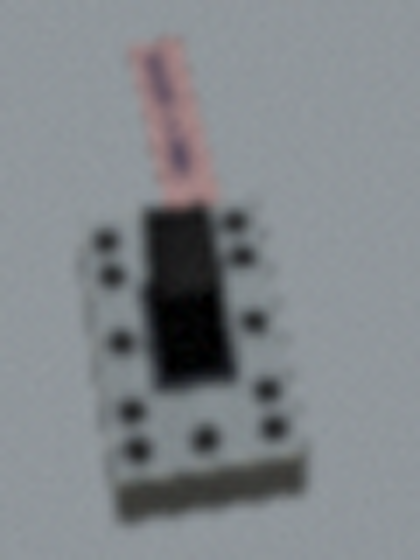

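```bash
cat > fit.py <<'E'
from h import *
F={c:np.load(f"{c}.npy",allow_pickle=True).item() for c in("top","side")}
P=lambda l,k,o:np.array(l)/k+np.array(o)-0.5
# station corners order (-x,-y),(+x,-y),(+x,+y),(-x,+y)
st={"top":P([(652,398),(680,147),(103,78),(70,335)],7,(180,180)),"side":P([(70,492),(342,485),(318,103),(88,107)],6,(195,145))}
bl={"top":P([(515,223),(513,110),(311,110),(312,223)],9,(300,200)),"side":P([(138,450),(275,428),(237,220),(105,240)],7,(215,250))}
def rs(p,cs): return np.concatenate([(proj(box(*p[:3],120,270,0,6)[4:],F[c])-st[c]).ravel() for c in cs])
def rb(p,cs): return np.concatenate([(proj(box(*p[:3],p[3],p[4],0,24)[4:],F[c])-bl[c]).ravel() for c in cs])
for cs in(["top"],["side"],["top","side"]):
    r=least_squares(rs,[530,63,-.12],args=(cs,),x_scale=[10,10,.1]);print(cs,"st",np.round(r.x,3),np.round(r.fun,1)); S=r.x
    r=least_squares(rb,[518,-297,0,40,70],args=(cs,),x_scale=[10,10,.1,10,10]);print(cs,"bl",np.round(r.x,3),np.round(r.fun,1)); B=r.x
np.save("S.npy",S)
g=(0,255,0);rd=(0,0,255);ye=(0,255,255)
for c,b1,b2 in [("top",(180,180,290,245),(300,200,370,235)),("side",(195,145,265,235),(215,250,275,330))]:
    f=F[c]
    fen=box(*S,12,190,6,20,46,-35);hs=box(*S,30,50,6,38,12,106)
    po=[(proj(box(*S,120,270,0,6)[4:],f),g),(proj(fen[4:],f),rd),(proj(hs[4:],f),ye)]
    crop(f,f"pics/{c}_stf.png",*b1,7 if c=="top" else 6,po)
    b=[box(*B[:3],56,90,0,24),box(*B[:3],20,32,24,68)]
    crop(f,f"pics/{c}_blf.png",*b2,9 if c=="top" else 7,[(proj(b[0][:4],f),g),(proj(b[0][4:],f),g),(proj(b[1][:4],f),rd),(proj(b[1][4:],f),rd)])
def pad(n):
    i=cv2.imread(n);return cv2.copyMakeBorder(i,0,600-i.shape[0] if i.shape[0]<600 else 0,0,0,0)
E
python3 fit.py
```

```text
['top'] st [ 5.28967e+02  6.06330e+01 -1.06000e-01] [ 0.3  0.6  0.4 -0.5 -0.4 -0.3 -0.3  0.1]
['top'] bl [ 5.17443e+02 -2.97396e+02  7.00000e-03  4.00480e+01  7.23070e+01] [ 0.  0. -0.  0. -0. -0.  0. -0.]
['side'] st [ 5.29567e+02  5.85710e+01 -1.09000e-01] [-1.   0.6  0.8 -0.3  0.5 -0.7 -0.3  0.1]
['side'] bl [ 5.17344e+02 -2.97361e+02  1.00000e-02  4.05000e+01  7.26050e+01] [-0.1  0.   0.1 -0.  -0.1  0.   0.1 -0. ]
['top', 'side'] st [ 5.29313e+02  5.98320e+01 -1.07000e-01] [ 0.5  0.6  0.6 -0.6 -0.1 -0.4 -0.1 -0.  -1.1  0.3  0.7 -0.7  0.3 -1.
 -0.5 -0.2]
['top', 'side'] bl [ 5.17375e+02 -2.97379e+02  9.00000e-03  4.03640e+01  7.24980e+01] [ 0.   0.1  0.  -0.  -0.1 -0.   0.   0.1 -0.1 -0.   0.1 -0.  -0.1  0.1
  0.2 -0. ]
```

View pics/top_stf.png

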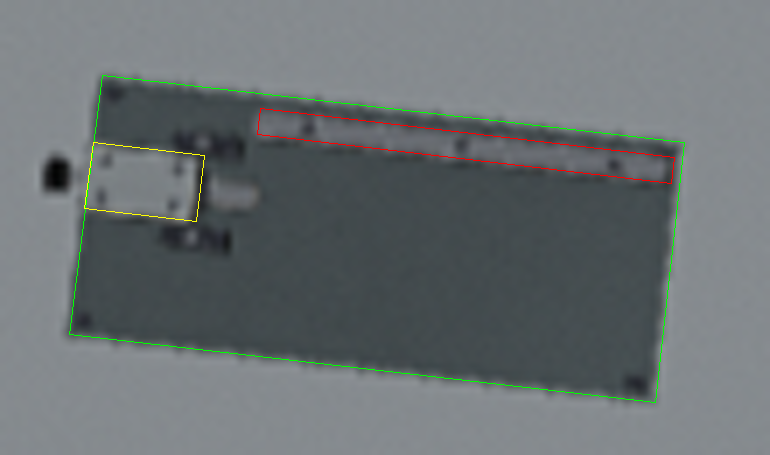

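View pics/side_stf.png

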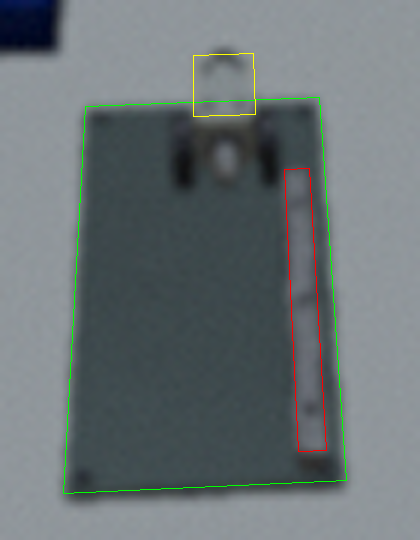

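View pics/top_blf.png

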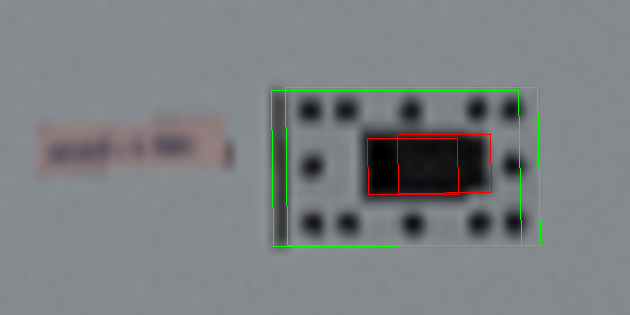

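View pics/side_blf.png

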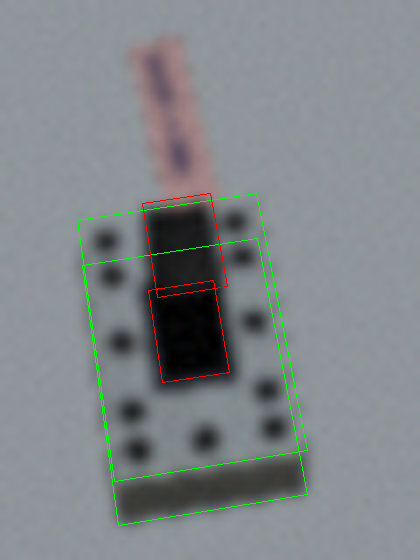

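```bash
cat > fit2.py <<'E'
from h import *
from scipy.ndimage import map_coordinates
F={c:np.load(f"{c}.npy",allow_pickle=True).item() for c in("top","side")}
S=np.load("S.npy")
def loc(p,a,b):return np.array([[p[0]+np.cos(p[2])*x-np.sin(p[2])*y,p[1]+np.sin(p[2])*x+np.cos(p[2])*y,z] for x,y,z in(a,b)])
# edges: (start,end,cams, kind)
def edges(zb):
    E=[((-60,-125,6),(-60,125,6),"top"),((60,-125,6),(60,125,6),"top"),((-50,-135,6),(50,-135,6),"top"),((-50,135,6),(-15,135,6),"top"),((30,135,6),(55,135,6),"top"),
     ((-60,-125,6),(-60,125,6),"side"),((60,-125,zb),(60,125,zb),"side"),((-50,135,6),(-20,135,6),"side"),
     ((40,-125,20),(40,50,20),"top"),((40,-120,20),(40,50,20),"side")]
    return E
def meas(p,zb=3,w=2.5):
    out=[]
    for a,b,c in edges(zb):
        L=loc(p,a,b);n=12 if abs(a[1]-b[1])>100 else 5
        pts=np.array([L[0]+(L[1]-L[0])*t for t in np.linspace(0,1,n)])
        q=proj(pts,F[c]);d=q[-1]-q[0];d/=np.linalg.norm(d);nn=np.array([-d[1],d[0]])
        g=cv2.GaussianBlur(F[c]["frame"].astype(float).mean(2),(0,0),.6)
        t=np.arange(-w,w+.01,.1)
        res=[]
        for u in q:
            s=map_coordinates(g,[u[1]+t*nn[1],u[0]+t*nn[0]],order=3)
            gr=np.abs(np.gradient(s)); gr=gr-np.percentile(gr,40);gr[gr<0]=0
            i=gr.argmax();k=np.abs(t-t[i])<1
            res.append((gr*t)[k].sum()/gr[k].sum())
        res=np.array(res)
        # target points px
        out.append((a,b,c,q+res[:,None]*nn,nn,res))
    return out
def run(p,cs):
    for it in range(4):
        M=[m for m in meas(p) if m[2] in cs]
        def r(x):
            o=[]
            for a,b,c,tg,nn,_ in M:
                L=loc(x,a,b);q=proj(np.array([L[0]+(L[1]-L[0])*t for t in np.linspace(0,1,len(tg))]),F[c])
                o.append((q-tg)@nn)
            return np.concatenate(o)
        p=least_squares(r,p,x_scale=[10,10,.1],loss="soft_l1",f_scale=.3).x
    return p,M
for cs in(["top"],["side"],["top","side"]):
    p,M=run(S,cs);print(cs,np.round(p,4))
    for m in M: print("  ",m[2],m[0],np.round(m[5].mean(),2),np.round(m[5],1).tolist())
np.save("S2.npy",p)
E
python3 fit2.py
```

```text
['top'] [ 5.291223e+02  6.151000e+01 -1.056000e-01]
   top (-60, -125, 6) 0.07 [0.1, -0.0, 0.2, -0.1, 0.1, -0.1, 0.1, 0.3, 0.0, 0.1, -0.1, 0.3]
   top (60, -125, 6) -0.16 [-0.1, -0.3, -0.2, -0.2, -0.1, -0.1, -0.2, 0.0, -0.2, -0.2, -0.1, -0.4]
   top (-50, -135, 6) -0.07 [-0.0, -0.2, 0.0, -0.1, -0.1]
   top (-50, 135, 6) 0.02 [0.2, -0.1, -0.2, 0.2, -0.0]
   top (30, 135, 6) 0.06 [-0.0, 0.0, -0.1, 0.2, 0.2]
   top (40, -125, 20) 0.24 [0.2, -0.3, 0.1, 0.1, -0.0, 0.2, -0.4, 0.3, 0.2, 0.1, 2.2, -0.0]
['side'] [ 5.288062e+02  5.647670e+01 -1.062000e-01]
   side (-60, -125, 6) 0.24 [0.3, 0.2, 0.2, 0.1, 0.4, 0.3, 0.2, 0.2, 0.5, 0.3, 0.0, 0.2]
   side (60, -125, 3) -0.18 [-0.3, -0.2, 0.1, -0.4, -0.1, -0.2, -0.3, 0.1, -0.2, -0.3, 0.1, -0.4]
   side (-50, 135, 6) 0.0 [0.2, -0.1, -0.1, 0.0, -0.0]
   side (40, -120, 20) -0.14 [-0.0, -0.7, 0.0, 0.2, 0.2, -0.3, -0.7, 0.0, 0.1, 0.3, -0.5, -0.4]
['top', 'side'] [ 5.292265e+02  6.123930e+01 -1.055000e-01]
   top (-60, -125, 6) 0.02 [0.1, -0.0, 0.1, -0.2, 0.1, -0.1, -0.0, 0.2, 0.0, 0.0, -0.2, 0.2]
   top (60, -125, 6) -0.2 [-0.1, -0.3, -0.3, -0.2, -0.1, -0.2, -0.2, 0.0, -0.3, -0.2, -0.1, -0.4]
   top (-50, -135, 6) -0.13 [-0.1, -0.2, -0.1, -0.2, -0.1]
   top (-50, 135, 6) -0.05 [0.1, -0.1, -0.3, 0.1, -0.1]
   top (30, 135, 6) -0.03 [-0.1, -0.1, -0.2, 0.1, 0.1]
   side (-60, -125, 6) 0.32 [0.4, 0.3, 0.2, 0.3, 0.4, 0.4, 0.2, 0.2, 0.5, 0.3, 0.2, 0.4]
   side (60, -125, 3) -0.16 [-0.4, -0.2, -0.2, -0.3, 0.0, -0.2, -0.1, 0.2, -0.3, -0.2, 0.1, -0.4]
   side (-50, 135, 6) 0.97 [1.1, 0.9, 0.9, 1.0, 0.9]
   top (40, -125, 20) 0.21 [0.2, -0.2, 0.1, 0.1, -0.1, 0.2, -0.4, 0.2, 0.1, 0.1, 2.2, -0.1]
   side (40, -120, 20) -0.11 [-0.2, -0.7, 0.2, 0.3, 0.1, -0.4, -0.4, 0.2, 0.2, 0.3, -0.5, -0.5]
```

```bash
cat >> h.py <<'E'
from scipy.spatial.transform import Rotation as Ro
def st():
    s=arm.read_state();q=s["ee_rot"];R=Ro.from_quat([q[1],q[2],q[3],q[0]]).as_matrix()
    return s,R
S=(529.2,60.7,-0.1055)
def toW(x,y,S=S):
    c,s=np.cos(S[2]),np.sin(S[2]);return np.array([S[0]+c*x-s*y,S[1]+s*x+c*y])
def toS(X,S=S):
    c,s=np.cos(S[2]),np.sin(S[2]);d=np.array(X[:2])-S[:2];return np.array([c*d[0]+s*d[1],-s*d[0]+c*d[1]])
def show():
    s,R=st();p=np.array(s["ee_pos"]);yaw=np.arctan2(R[1,0],R[0,0])
    print("t",round(s["time"],2),"p",p.round(1),"xaxis",R[:,0].round(3),"y",R[:,1].round(3),"z",R[:,2].round(3),"yaw",round(yaw,4),"stn",toS(p).round(1),"F",np.round(s["wrist_force"],1),"T",np.round(s["wrist_torque"],2),"op",round(s["opening"],1),"q",np.round(s["q"],2))
    return s,R
E
python3 - <<'E'
from h import *
s,R=show()
T=np.c_[[np.cos(.009),np.sin(.009),0],[0,0,-1],[0,0,0]];T[:,2]=np.cross(T[:,0],T[:,1])
for sg in(1,-1):
    T2=T*[sg,1,sg]
    print(np.degrees(Ro.from_matrix(R.T@T2).as_rotvec()))
for a in((480,330),(520,0),(517,-297)):
    print(toS(a))
E
```

```text
t 1.8 p [159.4 604.3 231.3] xaxis [ 0.255  0.967 -0.   ] y [ 0. -0. -1.] z [-0.967  0.255 -0.   ] yaw 1.313 stn [-425.   501.7] F [-0.9  0.1 -0.7] T [-0.04  0.   -0.01] op 85.3 q [-1.38  0.52 -0.04  1.6   0.02  1.02 -0.11]
[ 1.41845568e-03  7.47122999e+01 -3.72407775e-04]
[-4.00613481e-04 -1.05287700e+02 -1.52588776e-03]
[-77.28492517 262.62172481]
[ -2.75687112 -61.33131061]
[  25.53521617 -356.99591417]
```

```bash
cat >> h.py <<'E'
def plan(R,p0,wps,n_rot,rot_deg):
    """wps: list of (target xyz, rows); returns rows translation in tool axes"""
    R=R.copy();p=np.array(p0,float);k=0;out=[]
    for t,n in wps:
        t=np.array(t,float);d=(t-p)/n
        for i in range(n):
            tr=R.T@d/1000
            r=rot_deg/n_rot if k<n_rot else 0
            out.append((round(r,2),tr.round(4).tolist()));R=R@Ro.from_rotvec([0,np.radians(r),0]).as_matrix();k+=1
        p=t
    for i in range(0,len(out),5): print([[0,o[0],0] for o in out[i:i+5]],[o[1] for o in out[i:i+5]])
E
python3 - <<'E'
from h import *
s,R=st()
plan(R,s["ee_pos"],[((475,330,215),8),((517.5,-297.4,130),12)],10,74.7)
E
```

```text
[[0, 7.47, 0], [0, 7.47, 0], [0, 7.47, 0], [0, 7.47, 0], [0, 7.47, 0]] [[-0.0231, 0.002, -0.0469], [-0.0168, 0.002, -0.0495], [-0.0102, 0.002, -0.0513], [-0.0035, 0.002, -0.0522], [0.0033, 0.002, -0.0522]]
[[0, 7.47, 0], [0, 7.47, 0], [0, 7.47, 0], [0, 7.47, 0], [0, 7.47, 0]] [[0.0101, 0.002, -0.0513], [0.0167, 0.002, -0.0495], [0.023, 0.002, -0.047], [-0.0105, 0.0071, -0.0513], [-0.0038, 0.0071, -0.0523]]
[[0, 0, 0], [0, 0, 0], [0, 0, 0], [0, 0, 0], [0, 0, 0]] [[0.0031, 0.0071, -0.0523], [0.0031, 0.0071, -0.0523], [0.0031, 0.0071, -0.0523], [0.0031, 0.0071, -0.0523], [0.0031, 0.0071, -0.0523]]
[[0, 0, 0], [0, 0, 0], [0, 0, 0], [0, 0, 0], [0, 0, 0]] [[0.0031, 0.0071, -0.0523], [0.0031, 0.0071, -0.0523], [0.0031, 0.0071, -0.0523], [0.0031, 0.0071, -0.0523], [0.0031, 0.0071, -0.0523]]
```

Request:
jog_arm(delta_rot=[[0, 7.47, 0], [0, 7.47, 0], [0, 7.47, 0], [0, 7.47, 0], [0, 7.47, 0]], translation=[[-0.0231, 0.002, -0.0469], [-0.0168, 0.002, -0.0495], [-0.0102, 0.002, -0.0513], [-0.0035, 0.002, -0.0522], [0.0033, 0.002, -0.0522]], jaw=[0.085, 0.085, 0.085, 0.085, 0.085], newtons=40)

```text
time: 2.42
ee_pos: [357.9, 431.6, 221.5]
ee_rot: [0.669, -0.669, -0.228, 0.228]
wrist_force: [1.5, 0.4, 0.2]
opening: 85.1
```

Request:
jog_arm(delta_rot=[[0, 7.47, 0], [0, 7.47, 0], [0, 7.47, 0], [0, 7.47, 0], [0, 7.47, 0]], translation=[[0.0101, 0.002, -0.0513], [0.0167, 0.002, -0.0495], [0.023, 0.002, -0.047], [-0.0105, 0.0071, -0.0513], [-0.0038, 0.0071, -0.0523]], jaw=[0.085, 0.085, 0.085, 0.085, 0.085])

```text
time: 3.05
ee_pos: [482.5, 223.7, 200.9]
ee_rot: [-0.707, 0.707, 0.002, -0.002]
wrist_force: [1.9, 0.2, -0.4]
opening: 85.0
```

Request:
jog_arm(delta_rot=[[0, 0, 0], [0, 0, 0], [0, 0, 0], [0, 0, 0], [0, 0, 0]], translation=[[0.0031, 0.0071, -0.0523], [0.0031, 0.0071, -0.0523], [0.0031, 0.0071, -0.0523], [0.0031, 0.0071, -0.0523], [0.0031, 0.0071, -0.0523]], jaw=[0.06, 0.06, 0.06, 0.06, 0.06])

```text
time: 3.68
ee_pos: [500.2, -37.5, 165.6]
ee_rot: [0.707, -0.707, -0.004, 0.003]
wrist_force: [0.4, -0.5, 0.7]
opening: 59.7
```

Request:
jog_arm(delta_rot=[[0, 0, 0], [0, 0, 0], [0, 0, 0], [0, 0, 0], [0, 0, 0]], translation=[[0.0031, 0.0071, -0.0523], [0.0031, 0.0071, -0.0523], [0.0031, 0.0071, -0.0523], [0.0031, 0.0071, -0.0523], [0.0031, 0.0071, -0.0523]], jaw=[0.06, 0.06, 0.06, 0.06, 0.06])

```text
time: 4.3
ee_pos: [518.1, -299.0, 129.9]
ee_rot: [0.707, -0.707, -0.003, 0.003]
wrist_force: [1.3, 1.3, -0.0]
opening: 60.3
```

Run:
```python
from h import *
s,R=show()
print((R.T@(np.array([517.4,-297.4,32])-s["ee_pos"])).round(1))
f=eyes.grab_frame("top");crop(f,"pics/t1.png",290,170,410,260,6)
f=eyes.grab_frame("side");crop(f,"pics/s1.png",190,190,320,340,4)
```

```text
t 4.3 p [ 518.1 -299.   129.9] xaxis [1.    0.009 0.   ] y [ 0.  0. -1.] z [-0.009  1.     0.   ] yaw 0.0094 stn [  26.9 -358.9] F [ 1.3  1.3 -0. ] T [ 0.03 -0.06  0.05] op 60.3 q [ 0.19  0.63  0.34  1.77 -0.28  0.78  0.68]
[-0.7 97.9  1.6]
```

View pics/s1.png

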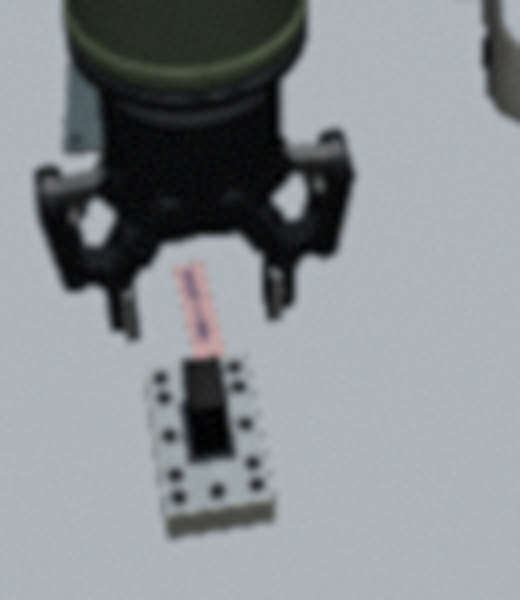

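The gripper is lined up over the post: the side crop shows the fingers straddling it, with the post at about (208,410). Descending to TCP z ≈ 32.

Request:
jog_arm(delta_rot=[[0, 0, 0], [0, 0, 0], [0, 0, 0], [0, 0, 0], [0, 0, 0]], translation=[[-0.0007, 0.03, 0.0016], [0, 0.03, 0], [0, 0.022, 0], [0, 0.012, 0], [0, 0.004, 0]], jaw=[0.06, 0.06, 0.06, 0.06, 0.06])

```text
time: 5.03
ee_pos: [517.3, -295.6, 31.8]
ee_rot: [0.707, -0.707, -0.003, 0.003]
wrist_force: [0.2, -0.5, 1.0]
opening: 60.0
```

Request:
jog_arm(delta_rot=[[0, 0, 0], [0, 0, 0], [0, 0, 0], [0, 0, 0], [0, 0, 0]], translation=[[0, 0, 0], [0, 0, 0], [0, 0, 0], [0, 0, 0], [0, 0, 0]], jaw=[0.045, 0.03, 0.022, 0.014, 0.01], newtons=50)

```text
time: 5.65
ee_pos: [517.5, -295.8, 32.7]
ee_rot: [-0.707, 0.707, 0.003, -0.003]
wrist_force: [-2.0, 1.6, 7.5]
opening: 19.3
```

Run:
```python
from h import *
s,R=show()
f=eyes.grab_frame("side");crop(f,"pics/s2.png",190,210,320,340,4)
```

```text
t 5.65 p [ 517.5 -295.8   32.7] xaxis [1.    0.009 0.001] y [ 0.001 -0.    -1.   ] z [-0.009  1.    -0.   ] yaw 0.0092 stn [  25.9 -355.7] F [-2.   1.6  7.5] T [0.21 0.29 0.01] op 19.3 q [ 0.24  0.77  0.27  1.82 -0.34  0.6   0.72]
```

View pics/s2.png

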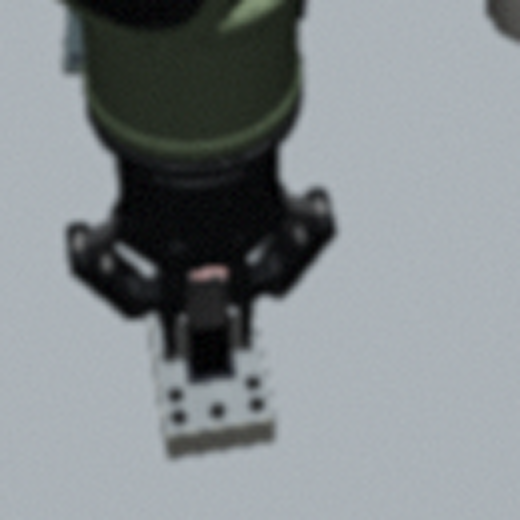

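Run:
```python
from h import *
s,R=st()
p=np.array(s["ee_pos"]);b=toW(-5,-65);print(b)
t=b-np.array([0,-1.5]) 
print(R.T@(np.r_[t,80]-p))
plan(R,p,[((517.5,-295.8,62.7),1),((*t,75),7),((*t,52),2)],8,6.56)
```

```text
[517.3830137   -3.41208026]
[  2.57432049 -47.36541996 293.91560883]
[[0, 0.82, 0], [0, 0.82, 0], [0, 0.82, 0], [0, 0.82, 0], [0, 0.82, 0]] [[0.0, -0.03, 0.0], [-0.0002, -0.0018, 0.042], [-0.0008, -0.0018, 0.042], [-0.0014, -0.0018, 0.042], [-0.002, -0.0018, 0.0419]]
[[0, 0.82, 0], [0, 0.82, 0], [0, 0.82, 0], [0, 0, 0], [0, 0, 0]] [[-0.0026, -0.0018, 0.0419], [-0.0032, -0.0018, 0.0419], [-0.0038, -0.0018, 0.0418], [-0.0, 0.0115, 0.0], [-0.0, 0.0115, 0.0]]
```

Request:
jog_arm(delta_rot=[[0, 0, 0], [0, 0.82, 0], [0, 0.82, 0], [0, 0.82, 0], [0, 0.82, 0]], translation=[[0, -0.02, 0], [0, -0.015, 0.015], [-0.0005, -0.005, 0.03], [-0.0014, 0, 0.042], [-0.002, 0, 0.042]], jaw=[0.01, 0.01, 0.01, 0.01, 0.01])

```text
time: 6.32
ee_pos: [515.7, -164.4, 73.2]
ee_rot: [0.707, -0.707, 0.017, -0.018]
wrist_force: [0.9, -0.1, -3.8]
opening: 19.0
```

Request:
jog_arm(delta_rot=[[0, 0.82, 0], [0, 0.82, 0], [0, 0.82, 0], [0, 0.82, 0], [0, 0, 0]], translation=[[-0.0026, 0, 0.045], [-0.003, 0, 0.045], [-0.0035, 0, 0.04], [-0.002, 0, 0.02], [0, 0, 0.01]], jaw=[0.01, 0.01, 0.01, 0.01, 0.01])

```text
time: 6.95
ee_pos: [515.4, -4.3, 72.9]
ee_rot: [0.706, -0.706, 0.036, -0.037]
wrist_force: [-0.8, 0.8, -4.1]
opening: 19.4
```

Run:
```python
from h import *
s,R=show()
p=np.array(s["ee_pos"]);t=toW(-5,-65)-R[:2,2]*-1.5
print((R.T@(np.r_[t,46]-p)).round(1), "rot",np.degrees(np.arctan2(R[1,0],R[0,0])+.1055))
for c in("top","side"):
  f=eyes.grab_frame(c);np.save(f"{c}1.npy",f,allow_pickle=True)
  print(c,[(np.round(d["at"],1),round(d["p"],2)) for d in models.landmark_of("block_post",c)[:2]])
  crop(f,f"pics/{c}3.png",*((180,150,310,250) if c=="top" else (180,120,290,250)),6 if c=="top" else 4)
```

```text
t 6.95 p [515.4  -4.3  72.9] xaxis [ 0.995 -0.103  0.001] y [ 0.001  0.001 -1.   ] z [0.103 0.995 0.001] yaw -0.1035 stn [ -6.9 -66.1] F [-0.8  0.8 -4.1] T [-0.07 -0.01 -0.03] op 19.4 q [-0.37  0.63  0.36  2.02 -0.4   0.56  0.17]
[ 1.9 26.9  2.5] rot 0.11559225565422242
top [(array([531.5,  64. ,  -5.1]), 0.51)]
side [(array([515.4,  -6. ,  88. ]), 0.9)]
```

View pics/side3.png

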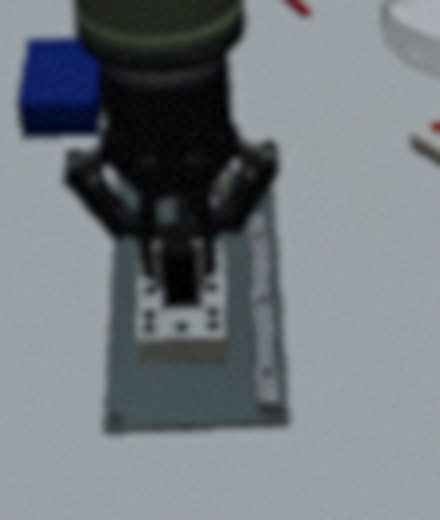

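View pics/top3.png

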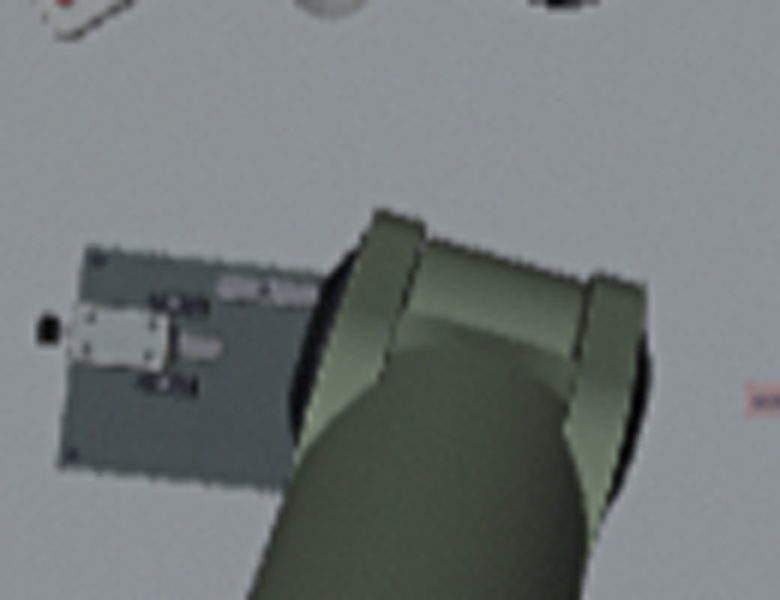

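Request:
jog_arm(delta_rot=[[0, 0.1, 0], [0, 0, 0], [0, 0, 0], [0, 0, 0], [0, 0, 0]], translation=[[0.0015, 0.01, 0.0015], [0, 0.01, 0], [0, 0.006, 0], [0, 0.004, 0], [0, 0, 0]], jaw=[0.01, 0.01, 0.01, 0.01, 0.01])

```text
time: 7.78
ee_pos: [517.0, -5.1, 41.8]
ee_rot: [-0.706, 0.706, -0.038, 0.038]
wrist_force: [0.6, 0.2, -3.6]
opening: 19.3
```

Run:
```python
from h import *
show()
```

```text
t 7.78 p [517.   -5.1  41.8] xaxis [ 0.994 -0.107 -0.   ] y [-0. -0. -1.] z [ 0.107  0.994 -0.   ] yaw -0.1072 stn [ -5.2 -66.7] F [ 0.6  0.2 -3.6] T [0.04 0.03 0.04] op 19.3 q [-0.34  0.68  0.32  2.03 -0.43  0.5   0.19]
```

Request:
jog_arm(delta_rot=[[0, 0, 0], [0, 0, 0], [0, 0, 0], [0, 0, 0], [0, 0, 0]], translation=[[0, 0.001, 0], [0, 0.001, 0], [0, 0.0005, 0], [0, 0.0005, 0], [0, 0, 0]], jaw=[0.01, 0.01, 0.01, 0.01, 0.01])

```text
time: 8.4
ee_pos: [517.1, -4.9, 39.1]
ee_rot: [0.706, -0.706, 0.038, -0.038]
wrist_force: [-0.2, -0.3, -3.9]
opening: 19.4
```

Request:
jog_arm(delta_rot=[[0, 0, 0], [0, 0, 0], [0, 0, 0], [0, 0, 0], [0, 0, 0]], translation=[[0, 0.0005, 0], [0, 0.0005, 0], [0, 0, 0], [0, 0, 0], [0, 0, 0]], jaw=[0.01, 0.01, 0.01, 0.01, 0.01])

```text
time: 9.02
ee_pos: [517.1, -4.9, 38.7]
ee_rot: [0.706, -0.706, 0.038, -0.038]
wrist_force: [-4.6, 1.7, 12.7]
opening: 19.4
```

Request:
jog_arm(delta_rot=[[0, 0, 0], [0, 0, 0], [0, 0, 0], [0, 0, 0], [0, 0, 0]], translation=[[0, -0.0004, 0], [0.003, 0, 0], [0.004, 0, 0], [0.004, 0, 0], [0.002, 0, 0]], jaw=[0.01, 0.01, 0.01, 0.01, 0.01])

```text
time: 9.65
ee_pos: [529.3, -6.3, 38.7]
ee_rot: [0.706, -0.706, 0.039, -0.037]
wrist_force: [-11.0, 1.5, 17.4]
opening: 19.5
```

Run:
```python
from h import *
show()
```

```text
t 9.65 p [529.3  -6.3  38.7] xaxis [ 0.994 -0.107 -0.002] y [-0.002  0.001 -1.   ] z [0.107 0.994 0.   ] yaw -0.1071 stn [  7.1 -66.6] F [-11.    1.5  17.4] T [ 0.23  2.37 -0.02] op 19.5 q [-0.33  0.7   0.32  1.99 -0.43  0.52  0.19]
```

Request:
jog_arm(delta_rot=[[0, 0, 0], [0, 0, 0], [0, 0, 0], [0, 0, 0], [0, 0, 0]], translation=[[0, -0.0004, 0], [0, -0.0003, 0], [0.001, 0, 0], [0.001, 0, 0], [0, 0, 0]], jaw=[0.01, 0.01, 0.01, 0.01, 0.01])

```text
time: 10.28
ee_pos: [532.1, -6.6, 39.2]
ee_rot: [-0.706, 0.706, -0.038, 0.038]
wrist_force: [0.3, -0.0, -3.7]
opening: 19.4
```

Run:
```python
from h import *
show()
```

```text
t 10.28 p [532.1  -6.6  39.2] xaxis [ 0.994 -0.107  0.   ] y [ 0. -0. -1.] z [ 0.107  0.994 -0.   ] yaw -0.107 stn [ 10.  -66.6] F [ 0.3 -0.  -3.7] T [ 0.03  0.02 -0.02] op 19.4 q [-0.33  0.7   0.33  1.99 -0.43  0.52  0.19]
```

Request:
jog_arm(delta_rot=[[0, 0, 0], [0, 0, 0], [0, 0, 0], [0, 0, 0], [0, 0, 0]], translation=[[0, 0.0002, 0], [0.0005, 0, 0], [0.0005, 0, 0], [0.0005, 0, 0], [0, 0, 0]], jaw=[0.01, 0.01, 0.01, 0.01, 0.01])

```text
time: 10.9
ee_pos: [533.5, -6.7, 39.0]
ee_rot: [-0.706, 0.706, -0.038, 0.038]
wrist_force: [0.5, 0.9, -3.5]
opening: 19.3
```

Run:
```python
from h import *
show()
```

```text
t 10.9 p [533.5  -6.7  39. ] xaxis [ 0.994 -0.107  0.   ] y [-0. -0. -1.] z [ 0.107  0.994 -0.   ] yaw -0.1071 stn [ 11.4 -66.6] F [ 0.5  0.9 -3.5] T [ 0.   -0.01  0.07] op 19.3 q [-0.33  0.7   0.33  1.98 -0.43  0.52  0.19]
```

Request:
jog_arm(delta_rot=[[0, 0, 0], [0, 0, 0], [0, 0, 0], [0, 0, 0], [0, 0, 0]], translation=[[0, 0.0002, 0], [0.0005, 0, 0], [0.0005, 0, 0], [0, 0, 0], [0, 0, 0]], jaw=[0.01, 0.01, 0.01, 0.01, 0.01])

```text
time: 11.52
ee_pos: [534.2, -6.8, 38.7]
ee_rot: [0.706, -0.706, 0.038, -0.038]
wrist_force: [-4.3, 0.1, -0.8]
opening: 19.6
```

Run:
```python
from h import *
show()
```

```text
t 11.53 p [534.2  -6.8  38.7] xaxis [ 0.994 -0.107 -0.001] y [-0.001  0.    -1.   ] z [ 0.107  0.994 -0.   ] yaw -0.107 stn [ 12.1 -66.6] F [-4.3  0.1 -0.8] T [0.1  0.85 0.12] op 19.6 q [-0.33  0.71  0.33  1.98 -0.43  0.52  0.19]
```

Request:
jog_arm(delta_rot=[[0, 0, 0], [0, 0, 0], [0, 0, 0], [0, 0, 0], [0, 0, 0]], translation=[[0.0003, 0, 0], [0.0002, 0, 0], [0, 0, 0], [0, 0, 0], [0, 0, 0]], jaw=[0.01, 0.01, 0.01, 0.01, 0.01])

```text
time: 12.15
ee_pos: [534.3, -6.8, 38.8]
ee_rot: [0.706, -0.706, 0.038, -0.037]
wrist_force: [-7.4, 0.5, 4.0]
opening: 19.6
```

Run:
```python
from h import *
show()
```

```text
t 12.15 p [534.3  -6.8  38.8] xaxis [ 0.994 -0.107 -0.001] y [-0.001  0.    -1.   ] z [0.107 0.994 0.   ] yaw -0.107 stn [ 12.2 -66.6] F [-7.4  0.5  4. ] T [0.17 1.6  0.05] op 19.6 q [-0.33  0.71  0.33  1.98 -0.43  0.52  0.19]
```

Request:
jog_arm(delta_rot=[[0, 0, 0], [0, 0, 0], [0, 0, 0], [0, 0, 0], [0, 0, 0]], translation=[[0.0005, 0, 0], [0, 0, 0.002], [0, 0, 0.004], [0, 0, 0.004], [0, 0, 0.004]], jaw=[0.01, 0.01, 0.01, 0.01, 0.01])

```text
time: 12.78
ee_pos: [535.5, 5.0, 38.9]
ee_rot: [-0.705, 0.707, -0.039, 0.038]
wrist_force: [-12.2, -11.2, 9.2]
opening: 19.5
```

Run:
```python
from h import *
show()
```

```text
t 12.78 p [535.5   5.   38.9] xaxis [ 0.994 -0.109 -0.002] y [-0.003 -0.002 -1.   ] z [ 0.109  0.994 -0.002] yaw -0.1088 stn [ 12.2 -54.7] F [-12.2 -11.2   9.2] T [-2.34  2.74  0.09] op 19.5 q [-0.36  0.71  0.33  1.98 -0.43  0.53  0.17]
```

Request:
jog_arm(delta_rot=[[0, 0, 0], [0, 0, 0], [0, 0, 0], [0, 0, 0], [0, 0, 0]], translation=[[0, -0.0002, 0.004], [0, 0, 0.004], [0, 0, 0.004], [0, 0, 0.004], [0, 0, 0.004]], jaw=[0.01, 0.01, 0.01, 0.01, 0.01])

```text
time: 13.4
ee_pos: [537.7, 25.4, 38.9]
ee_rot: [-0.706, 0.707, -0.039, 0.037]
wrist_force: [-10.8, -9.3, 5.7]
opening: 19.3
```

Run:
```python
from h import *
show()
```

```text
t 13.4 p [537.7  25.4  38.9] xaxis [ 0.994 -0.108 -0.002] y [-0.003 -0.001 -1.   ] z [ 0.108  0.994 -0.002] yaw -0.1083 stn [ 12.2 -34.2] F [-10.8  -9.3   5.7] T [-1.82  2.41  0.09] op 19.3 q [-0.4   0.71  0.34  1.97 -0.44  0.53  0.13]
```

Request:
jog_arm(delta_rot=[[0, 0, 0], [0, 0, 0], [0, 0, 0], [0, 0, 0], [0, 0, 0]], translation=[[0, 0, 0.003], [0, 0, 0.003], [0, 0, 0.003], [0, 0, 0.003], [0, 0, 0.003]], jaw=[0.01, 0.01, 0.01, 0.01, 0.01])

```text
time: 14.02
ee_pos: [539.3, 40.3, 38.9]
ee_rot: [-0.706, 0.707, -0.039, 0.037]
wrist_force: [-10.5, -9.6, 6.3]
opening: 19.7
```

Run:
```python
from h import *
show()
```

```text
t 14.03 p [539.3  40.3  38.9] xaxis [ 0.994 -0.108 -0.002] y [-0.003 -0.001 -1.   ] z [ 0.108  0.994 -0.002] yaw -0.1083 stn [ 12.2 -19.2] F [-10.5  -9.6   6.3] T [-1.91  2.46  0.07] op 19.7 q [-0.43  0.71  0.34  1.96 -0.44  0.54  0.11]
```

Request:
jog_arm(delta_rot=[[0, 0, 0], [0, 0, 0], [0, 0, 0], [0, 0, 0], [0, 0, 0]], translation=[[0, 0, 0.003], [0, 0, 0.003], [0, 0, 0.003], [0, 0, 0.003], [0, 0, 0.003]], jaw=[0.01, 0.01, 0.01, 0.01, 0.01])

```text
time: 14.65
ee_pos: [540.9, 55.1, 38.9]
ee_rot: [-0.705, 0.707, -0.039, 0.037]
wrist_force: [-10.8, -9.6, 6.5]
opening: 19.3
```

Run:
```python
from h import *
show()
```

```text
t 14.65 p [540.9  55.1  38.9] xaxis [ 0.994 -0.108 -0.003] y [-0.003 -0.002 -1.   ] z [ 0.108  0.994 -0.002] yaw -0.1083 stn [12.2 -4.3] F [-10.8  -9.6   6.5] T [-1.98  2.43  0.11] op 19.3 q [-0.46  0.72  0.34  1.96 -0.44  0.54  0.09]
```

Request:
jog_arm(delta_rot=[[0, 0, 0], [0, 0, 0], [0, 0, 0], [0, 0, 0], [0, 0, 0]], translation=[[0, 0, 0.002], [0, 0, 0.002], [0, 0, 0.002], [0, 0, 0.002], [0, 0, 0.002]], jaw=[0.01, 0.01, 0.01, 0.01, 0.01])

```text
time: 15.28
ee_pos: [542.0, 65.0, 38.9]
ee_rot: [-0.705, 0.707, -0.039, 0.037]
wrist_force: [-11.4, -9.4, 6.5]
opening: 19.4
```

Request:
jog_arm(delta_rot=[[0, 0, 0], [0, 0, 0], [0, 0, 0], [0, 0, 0], [0, 0, 0]], translation=[[0, 0, 0.001], [0, 0, 0.001], [0, 0, 0.001], [0, 0, 0.001], [0, 0, 0.001]], jaw=[0.01, 0.01, 0.01, 0.01, 0.01])

```text
time: 15.9
ee_pos: [542.5, 69.9, 38.9]
ee_rot: [-0.705, 0.707, -0.039, 0.037]
wrist_force: [-10.3, -11.5, 7.9]
opening: 19.7
```

Run:
```python
from h import *
show()
```

```text
t 15.9 p [542.5  69.9  38.9] xaxis [ 0.994 -0.108 -0.003] y [-0.003 -0.002 -1.   ] z [ 0.108  0.994 -0.002] yaw -0.1084 stn [12.2 10.6] F [-10.3 -11.5   7.9] T [-2.38  2.65  0.09] op 19.7 q [-0.48  0.72  0.35  1.95 -0.44  0.55  0.06]
```

Request:
jog_arm(delta_rot=[[0, 0, 0], [0, 0, 0], [0, 0, 0], [0, 0, 0], [0, 0, 0]], translation=[[0, 0, 0.001], [0, 0, 0.001], [0, 0, 0.001], [0, 0, 0.001], [0, 0, 0.001]], jaw=[0.01, 0.01, 0.01, 0.01, 0.01])

```text
time: 16.52
ee_pos: [542.9, 73.8, 39.0]
ee_rot: [-0.705, 0.707, -0.04, 0.038]
wrist_force: [-13.3, -15.6, 10.5]
opening: 19.7
```

Run:
```python
from h import *
show()
```

```text
t 16.52 p [542.9  73.8  39. ] xaxis [ 0.994 -0.109 -0.003] y [-0.003 -0.003 -1.   ] z [ 0.109  0.994 -0.003] yaw -0.1091 stn [12.3 14.5] F [-13.3 -15.6  10.5] T [-3.42  2.84  0.22] op 19.7 q [-0.49  0.72  0.35  1.95 -0.44  0.55  0.05]
```

Request:
jog_arm(delta_rot=[[0, 0, 0], [0, 0, 0], [0, 0, 0], [0, 0, 0], [0, 0, 0]], translation=[[0, -0.0002, 0.001], [0, 0, 0.001], [0, 0, 0.001], [0, 0, 0.001], [0, 0, 0.0005]], jaw=[0.01, 0.01, 0.01, 0.01, 0.01], newtons=70)

```text
time: 17.15
ee_pos: [543.4, 78.2, 39.1]
ee_rot: [-0.705, 0.707, -0.04, 0.038]
wrist_force: [-12.6, -15.6, 7.9]
opening: 19.4
```

Run:
```python
from h import *
show()
```

```text
t 17.15 p [543.4  78.2  39.1] xaxis [ 0.994 -0.109 -0.003] y [-0.003 -0.003 -1.   ] z [ 0.109  0.994 -0.003] yaw -0.1091 stn [12.3 18.9] F [-12.6 -15.6   7.9] T [-3.56  2.78  0.09] op 19.4 q [-0.5   0.73  0.35  1.94 -0.45  0.55  0.05]
```

Next, half-millimetre steps towards the stops.

Request:
jog_arm(delta_rot=[[0, 0, 0], [0, 0, 0], [0, 0, 0], [0, 0, 0], [0, 0, 0]], translation=[[0, 0, 0.0005], [0, 0, 0.0005], [0, 0, 0.0005], [0, 0, 0.0005], [0, 0, 0]], jaw=[0.01, 0.01, 0.01, 0.01, 0.01])

```text
time: 17.77
ee_pos: [543.6, 80.0, 39.1]
ee_rot: [-0.705, 0.707, -0.04, 0.038]
wrist_force: [-12.7, -16.3, 8.5]
opening: 19.2
```

Run:
```python
from h import *
show()
```

```text
t 17.77 p [543.6  80.   39.1] xaxis [ 0.994 -0.109 -0.003] y [-0.003 -0.003 -1.   ] z [ 0.109  0.994 -0.003] yaw -0.1092 stn [12.3 20.7] F [-12.7 -16.3   8.5] T [-3.7   2.77  0.12] op 19.2 q [-0.5   0.73  0.35  1.94 -0.45  0.55  0.04]
```

Request:
jog_arm(delta_rot=[[0, 0, 0], [0, 0, 0], [0, 0, 0], [0, 0, 0], [0, 0, 0]], translation=[[0, 0, 0.0005], [0, 0, 0.0005], [0, 0, 0.0005], [0, 0, 0], [0, 0, 0]], jaw=[0.01, 0.01, 0.01, 0.01, 0.01])

```text
time: 18.4
ee_pos: [543.7, 81.3, 39.1]
ee_rot: [-0.705, 0.707, -0.04, 0.038]
wrist_force: [-13.0, -18.0, 8.9]
opening: 18.9
```

Run:
```python
from h import *
show()
```

```text
t 18.4 p [543.7  81.3  39.1] xaxis [ 0.994 -0.109 -0.003] y [-0.003 -0.003 -1.   ] z [ 0.109  0.994 -0.003] yaw -0.1094 stn [12.3 22.1] F [-13.  -18.    8.9] T [-3.82  2.82  0.14] op 18.9 q [-0.51  0.73  0.35  1.94 -0.45  0.56  0.04]
```

Request:
jog_arm(delta_rot=[[0, 0, 0], [0, 0, 0], [0, 0, 0], [0, 0, 0], [0, 0, 0]], translation=[[0, 0, 0.0004], [0, 0, 0.0004], [0, 0, 0.0002], [0, 0, 0], [0, 0, 0]], jaw=[0.01, 0.01, 0.01, 0.01, 0.01])

```text
time: 19.02
ee_pos: [543.8, 81.8, 39.1]
ee_rot: [-0.705, 0.707, -0.04, 0.038]
wrist_force: [-13.7, -20.1, 9.7]
opening: 19.3
```

Run:
```python
from h import *
show()
```

```text
t 19.02 p [543.8  81.8  39.1] xaxis [ 0.994 -0.11  -0.003] y [-0.003 -0.004 -1.   ] z [ 0.11   0.994 -0.004] yaw -0.1098 stn [12.3 22.5] F [-13.7 -20.1   9.7] T [-4.48  2.91  0.16] op 19.3 q [-0.51  0.73  0.35  1.94 -0.45  0.56  0.04]
```

Request:
jog_arm(delta_rot=[[0, 0, 0], [0, 0, 0], [0, 0, 0], [0, 0, 0], [0, 0, 0]], translation=[[0, 0, 0.0004], [0, 0, 0.0004], [0, 0, 0.0002], [0, 0, 0], [0, 0, 0]], jaw=[0.01, 0.01, 0.01, 0.01, 0.01])

```text
time: 19.65
ee_pos: [543.8, 81.9, 39.2]
ee_rot: [-0.704, 0.708, -0.04, 0.038]
wrist_force: [-13.9, -25.1, 13.0]
opening: 19.1
```

Run:
```python
from h import *
show()
```

```text
t 19.65 p [543.8  81.9  39.2] xaxis [ 0.994 -0.11  -0.003] y [-0.003 -0.005 -1.   ] z [ 0.11   0.994 -0.005] yaw -0.1103 stn [12.3 22.6] F [-13.9 -25.1  13. ] T [-5.5   3.21  0.26] op 19.1 q [-0.51  0.73  0.36  1.94 -0.45  0.56  0.04]
```

Request:
jog_arm(delta_rot=[[0, 0, 0], [0, 0, 0], [0, 0, 0], [0, 0, 0], [0, 0, 0]], translation=[[0, -0.0001, 0.0003], [0, 0, 0.0003], [0, 0, 0], [0, 0, 0], [0, 0, 0]], jaw=[0.01, 0.01, 0.01, 0.01, 0.01])

```text
time: 20.27
ee_pos: [543.8, 82.0, 39.2]
ee_rot: [-0.704, 0.708, -0.04, 0.038]
wrist_force: [-13.4, -27.9, 12.7]
opening: 18.9
```

Run:
```python
from h import *
show()
f=eyes.grab_frame("side")
Sx=S
b=box(*toW(12,20),S[2],56,90,6,30)
crop(f,"pics/s9.png",190,125,280,235,5)
crop(f,"pics/s9b.png",190,125,280,235,5,[(proj(b[:4],f),(0,255,0)),(proj(b[4:],f),(0,255,0))])
crop(eyes.grab_frame("top"),"pics/t9.png",130,120,300,250,4)
```

```text
t 20.27 p [543.8  82.   39.2] xaxis [ 0.994 -0.11  -0.003] y [-0.003 -0.005 -1.   ] z [ 0.11   0.994 -0.005] yaw -0.1106 stn [12.3 22.7] F [-13.4 -27.9  12.7] T [-6.16  3.14  0.33] op 18.9 q [-0.51  0.73  0.36  1.94 -0.45  0.56  0.04]
```

View pics/s9.png

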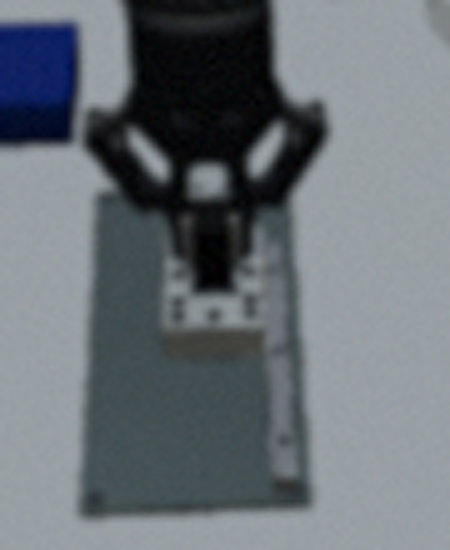

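View pics/s9b.png

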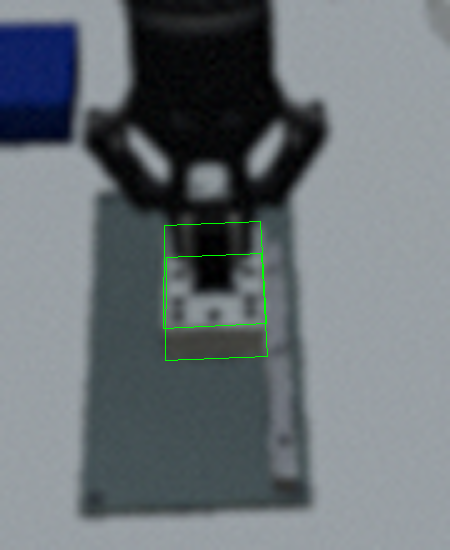

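View pics/t9.png

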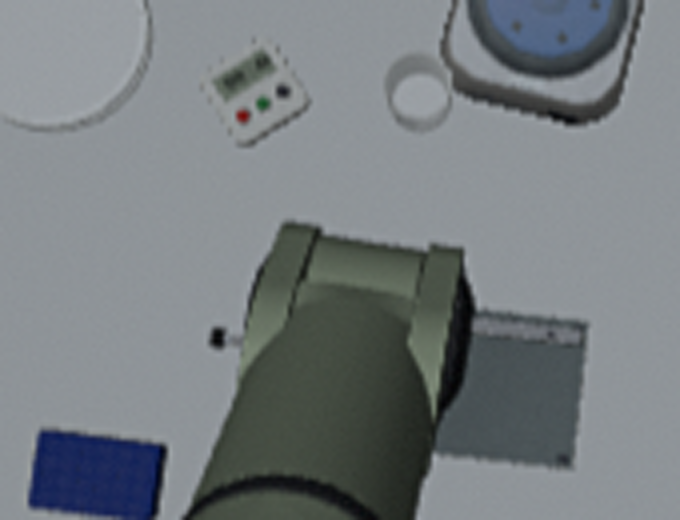

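The side view shows the block's outline matching the computed home pose to about 1 mm. In the top view the plunger's knob stands out behind the housing at (218,338), and the timer, beaker and cold block haven't moved. One still call to check that it holds steady.

Request:
jog_arm(delta_rot=[[0, 0, 0], [0, 0, 0], [0, 0, 0], [0, 0, 0], [0, 0, 0]], translation=[[0, 0, 0], [0, 0, 0], [0, 0, 0], [0, 0, 0], [0, 0, 0]], jaw=[0.01, 0.01, 0.01, 0.01, 0.01])

```text
time: 21.0
ee_pos: [543.8, 82.0, 39.2]
ee_rot: [-0.704, 0.708, -0.04, 0.038]
wrist_force: [-14.2, -27.5, 12.5]
opening: 19.4
```

Run:
```python
from h import *
show()
print(arm.job_done())
show()
```

```text
t 21.0 p [543.8  82.   39.2] xaxis [ 0.994 -0.11  -0.003] y [-0.003 -0.005 -1.   ] z [ 0.11   0.994 -0.005] yaw -0.1106 stn [12.3 22.7] F [-14.2 -27.5  12.5] T [-6.09  3.13  0.38] op 19.4 q [-0.51  0.73  0.36  1.94 -0.45  0.56  0.04]
the job is handed in; nothing more can be done
None
the job is handed in; nothing more can be done
```

The block is at home on the hard stops with the plunger pushed in, still gripped by its post at 70 N. I handed the job in at 21.0 s; it reports no verdict.

**What I did:** I gripped the post across its 20 mm width and set the block on the deck at the lane start. I brought it sideways onto the fence and slid it along in short steps while checking the wrist force. It then went through the plunger onto the stops.

**Last checks:**
- **Position and hold:** TCP at station x 12.3, y 22.7 mm. Allowing for the block sitting about 1.5 mm back in the grip, its centre is at about y 21.2. Between the last two checks the position did not change.
- **Push on the stops:** about 27.5 N along the lane. After the spring and my estimate of friction, roughly 7 N or more is left on the stops; I could not measure that contact directly.
- **Push on the fence:** about 14 N sideways in total, part of which is deck friction.
- **Squareness:** yaw within 0.005 rad of the fence, tilt about 0.005 rad.
- **Pictures:** the side view matched the computed home outline to about 1 mm. The timer, beaker and cold block looked undisturbed.

**Disagreements:**
- **Station y:** the top and side cameras disagreed by several mm along the lane (61.5 against 56.5 mm), so I took the stops' position from contact.
- **Deck load:** early in the sideways move the block was pressed on the deck with about 21 N. I eased it off and the block rose by under 0.5 mm, and I set it back down just before it touched the fence.

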